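# Snap the rivet tin shut and hold it up level

## Task

Press the open lid of the carrying tin down until it snaps fully shut past its catch, while the tin stands on the counter. Then take the tin by its raised handle bar, lift it over the spot where it stood until its underside is about 10 cm above the counter, and finish while still holding it there, level and steady, with nothing else touching it. Keep the tin upright all the time and leave the two rivet snaps, the brass gauge block, the dish of rivets and the hammer where they are.

Things in the scene. Friction and masses are not known exactly. Their poses are not given: they have to be found in the camera images.
- tin: Olive-drab sheet-metal carrying tin, 172 (its x) x 150 (its y) x 60 mm, about 0.75 kg; origin at the centre of its underside, z up. A middle wall along its y (at x = 0) carries the raised handle bar. Its -x half is open, with short steel dies in a wooden rack; its +x half has the hinged lid over copper rivets. It balances within 5 mm of the bar's middle. Stands loose on the counter.
- tin_handle (a point): Centre of the wooden handle bar, 105 mm above the tin's underside. The bar runs along the tin's y, 14 mm thick (along its x) and 22 mm tall (94 to 116 mm above the underside), on two posts with 110 mm of free bar between them; open space below it down to the shut lid (64 mm up).
- lid (a joint): Lid angle, rad: 0 shut, grows to 1.0 open. Hinge line along the tin's y, at its x = 6 mm, 60 mm up; plate 88 mm from hinge to free edge, 150 wide, 4 thick, shut top face 64 mm up. Stiff hinge (0.08 N m): stays where left. A spring catch in the +x wall resists from about 0.12 rad; pressing down near the free edge with about 10 N takes it past (at about 0.05) and it stays snapped at 0.
- lid_edge (a point): Middle of the lid's free edge on its upper face, 88 mm from the hinge line; it moves with the lid. Shut, it lies at 94 mm along the tin's +x and 64 mm above the underside.
- snap_a: Rivet snap: upright round steel punch, 24 mm diameter, 85 mm tall, standing close to one end of the tin; origin at the centre of its underside. Leave alone.
- snap_b: A second, equal rivet snap standing farther off; origin at the centre of its underside. Leave alone.
- gauge: Stepped brass gauge block, 64 x 24 mm, 38 mm tall, lying close to the other end of the tin; origin at the centre of its underside. Leave alone.
- dish: Round olive-drab tin dish, 140 mm across, 32 mm tall, with three loose copper rivets (34 mm tall, heads down); origin at the centre of its underside. Leave alone.
- hammer: Hammer lying on the counter at the robot's right. Leave alone.
There are look-alikes about, which are no part of the job. What is shaped like the tin but purple is not meant.

How it is judged:
By the outcome, as a careful person would: the job done as asked, in the order asked, and still so for the second after the job is handed in, while the arm keeps its last pose, push and grip.
It also fails if it takes over 43 s, if anything falls off the work surface, if the arm or the gripper's body presses on something with over 40 N, if the wrist force passes 120 N, or if a joint passes its speed limit or range.

## Robot

A 6-joint arm with a two-finger parallel gripper is mounted at the origin on the work surface. World frame = base frame: x ahead of the robot, y to its left, z up, the work surface at z = 0. Lengths are in m, angles in rad, forces in N, time in s.
With the tool pointing down it reaches from about 0.375 to 0.975 m from the base axis. Payload 3.8 kg.
Tool frame: the origin (TCP) lies between the finger pads, 19 mm behind the fingertips; this is the grasp point; z points along the fingers, y is the line along which they close (so a half turn about z gives the same grasp; the last joint's range is limited). The gripper opens to 88 mm and grips with 3 to 60 N. Pads are 18 mm wide; open, the fingers measure 123 mm over their backs; the gripper's body (75 mm by 187 mm) begins 45 mm behind the grasp point.
Start: joints at [-1.219, 0.264, 1.604, -0, 1.274, -0.037], TCP at [0.256, -0.625, 0.257] pointing down, gripper open.
Joint ranges: [-2.63, 2.63], [-0.94, 2.18], [0.31, 2.57], [-1.31, 4.45], [0, 2.66], [-2.55, 2.55]. Speed limits (rad/s): [2.57, 2.57, 3.14, 3.14, 3.14, 3.14].

## Interface

Orientations are given as a rotation vector (axis times angle).
In Python, from cell import manip, inverse_kinematics, cams, order gives the robot as it stands. Calls block until the motion is done:
- manip.move_pose(position, orientation): joint-space move of the TCP to a pose.
- manip.move_linear(position, rate=0.15, rot=None): straight line of the TCP; rot=None keeps the orientation; rate is the mean speed in m/s.
- manip.set_joints(angles): joint-space move.
- manip.set_gripper(opening, force=None): finger opening in m; force is the grip in N (None keeps the last); returns when the fingers have stopped.
- manip.dwell(seconds).
- inverse_kinematics(position, orientation): joint angles nearest the present ones, or None.
- manip.state(): the state.
- cams.capture(name): name is "scene" or "side" or "wrist"; returns a dict with "image" (384x512x3 uint8, blue, green, red), "z_map" (384x512 float32, m along the optical axis (not along the pixel's ray), 0 where there is no reading), "intrinsics" (3x3 intrinsics, pixels), "position" and "orientation" of the camera in the world; the wrist camera has in their place "T_tool_cam" (4x4, takes a point from camera to tool coordinates, whose origin is the TCP and whose axes are the flange's). Camera axes: x right, y down, z forward; pixel columns grow to the right and rows downward; lengths in m; the calibration is good to about 2 mm. A picture is of the moment at which its call begins: read the wrist's pose just before it.
A pose or a line that the arm cannot do raises manip.IKError and nothing moves.
- order.close_job(): hands the job in; it is judged then, once.
The state is a dict: "clock": time; "joint_pos": joint angles; "joint_velocities": joint speeds; "tau": joint torques, N m; "tool_pos": TCP position; "tcp_rot": TCP orientation; "contact_force": force on the tool from outside, world axes, zero at the start; "moment": the same for the moment, N m; "gripper_width": finger opening in m; "grasp_force": force on a finger pad.
Only numpy, scipy, OpenCV 4.12 (cv2) and the standard library are available. Lean on these libraries where they do the work, as an engineer would, in place of code of your own. Each camera call takes 0.05 s, during which the arm holds its last target. There are 200 camera calls.

## Working session

There is one attempt and no reset: what is moved stays moved. The work goes in short steps, each a Python script; the robot and the scene stay as the last script left them, time stands still between calls to the robot, and variables do not carry over. Pictures are saved under pics/ and viewed, at most 10 in all, crops included, and the job is handed in when it is done.

```bash
ls; mkdir -p pics
cat > h.py <<'E'
import numpy as np, cv2
from scipy.spatial.transform import Rotation as R
from cell import manip, inverse_kinematics, cams, order
def cloud(c):
    K=np.array(c["intrinsics"]); z=c["z_map"]; v,u=np.mgrid[:z.shape[0],:z.shape[1]]
    P=np.stack([(u-K[0,2])/K[0,0]*z,(v-K[1,2])/K[1,1]*z,z],-1)
    if "T_tool_cam" in c:
        T=np.array(c["T_tool_cam"]); s=c["st"]
        P=P@T[:3,:3].T+T[:3,3]; Rm=R.from_rotvec(s["tcp_rot"]).as_matrix(); t=np.array(s["tool_pos"])
    else:
        o=np.array(c["orientation"]); Rm=o if o.shape==(3,3) else R.from_rotvec(o).as_matrix(); t=np.array(c["position"])
    W=P@Rm.T+t; W[z<=0]=np.nan; return W
def cap(n):
    s=manip.state(); c=cams.capture(n); c["st"]=s; return c
E
python3 - <<'E'
from h import *
ims=[]
for n in ("scene","side"):
    c=cap(n); W=cloud(c); np.savez(f"{n}.npz",W=W,im=c["image"]); cv2.imwrite(f"pics/{n}0.png",cv2.resize(c["image"],(800,600)))
    print(n,c["position"],c["orientation"],np.nanpercentile(W[...,2],[1,50,99]))
s=manip.state();print(s["clock"],s["tcp_rot"],s["contact_force"])
E
```

```text
pics
scene [ 1.19291698 -0.72296509  0.76375021] [-2.03624725 -0.87027518  0.4796678 ] [-0.75378306  0.00216741  0.6104559 ]
side [-0.12859409  0.91196984  1.02862409] [-0.74378425  2.53164381 -1.20359889] [-7.57549059e-01  4.94453342e-04  7.61375382e-01]
0.1 [-3.08046207e+00 -6.06536046e-01  5.19821334e-04] [ 0.00879992  0.28365605 -0.60181428]
```

View pics/scene0.png

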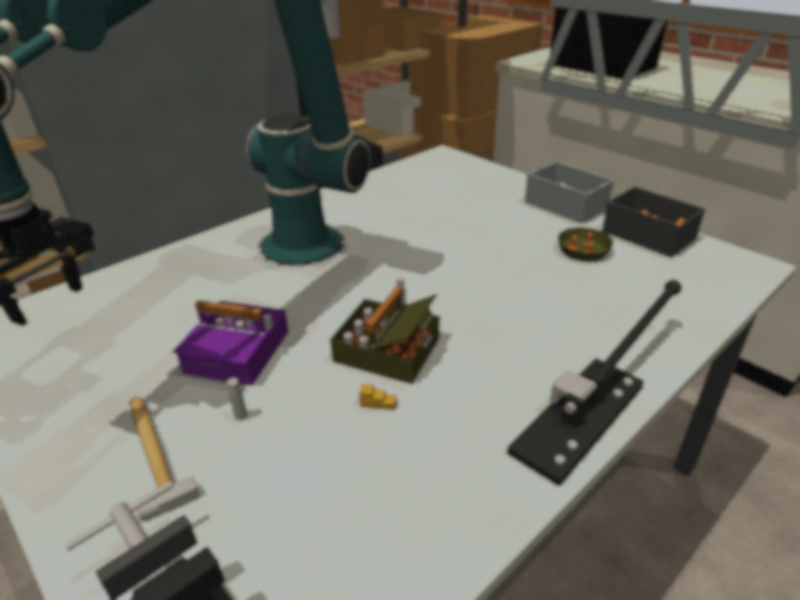

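View pics/side0.png

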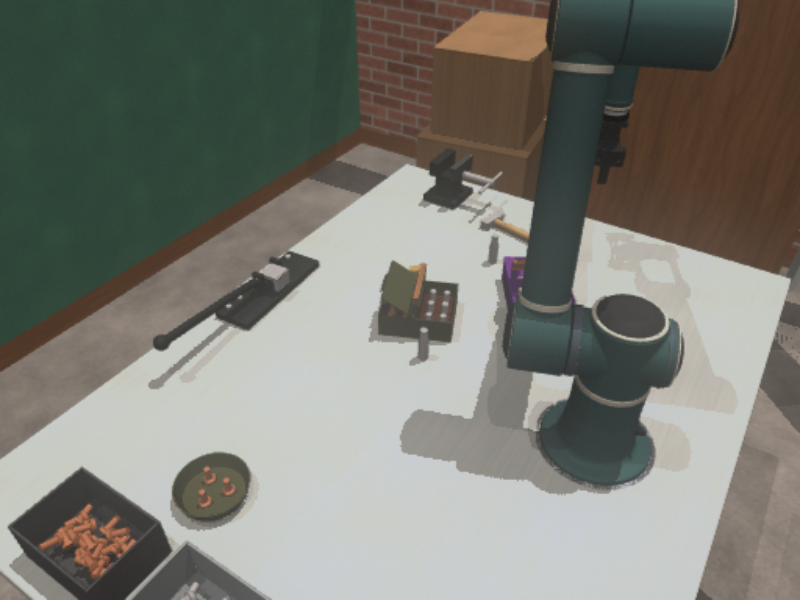

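Candidates in the scene picture (800x600): the olive tin with its open lid at (385,335), the purple look-alike at (235,340), and the olive dish at (585,243), which is a different shape. I choose the olive tin. In the side view it is at (420,305), with snap_a at (423,343), and the gauge is at (378,398) in the scene view. Next I measure it.

```bash
cat > m.py <<'E'
from h import *
def ana(W,im,tag,c0=None):
    hsv=cv2.cvtColor(im,cv2.COLOR_BGR2HSV); H,S,V=[hsv[...,i].astype(int) for i in range(3)]
    near=np.linalg.norm(W[...,:2]-c0,axis=-1)<0.16
    up=near&(W[...,2]>0.012)
    bar=up&(W[...,2]>0.085)&(H>=5)&(H<19)&(S>100)
    p=W[bar]
    p=p[np.linalg.norm(p[:,:2]-np.median(p[:,:2],axis=0),axis=1)<.08]
    (c,sz,a)=cv2.minAreaRect(p[:,:2].astype(np.float32)*1000)
    print(tag,"bar n",len(p),"rect",np.round(c,1),np.round(sz,1),round(a,1),"ztop",np.percentile(p[:,2],[50,95,99]).round(4), cv2.fitLine(p[:,:2].astype(np.float32),cv2.DIST_HUBER,0,.01,.01).ravel().round(3))
    q=W[up&(S>60)&(H>=20)&(H<45)]
    if len(q): print("  olive n",len(q),"z99",np.percentile(q[:,2],99).round(4),"rect",[np.round(t,1) for t in cv2.minAreaRect(q[:,:2].astype(np.float32)*1000)])
E
python3 - <<'E'
from m import *
for n,(u,v) in dict(scene=(385,335),side=(420,305)).items():
    d=np.load(n+".npz");W=d["W"];im=d["im"]
    f=lambda u,v:W[int(v*.64),int(u*.64)].round(3)
    c0=f(u,v)[:2];print(n,f(u,v))
    if n=="scene": print("gauge",f(378,398),"lidtip",f(430,302),"bar",f(385,310),"purple",f(235,345),"snapb",f(237,395))
    else: print("snapa",f(423,343),f(423,330),"lid",f(400,285),"dish",f(210,490),"bar",f(420,285))
    ana(W,im,n,c0)
im=np.load("scene.npz")["im"][175:275,180:310];im2=np.load("side.npz")["im"][155:240,220:350]
cv2.imwrite("pics/crop0.png",np.hstack([cv2.resize(im,(390,300)),cv2.resize(im2,(390,300))]))
E
```

```text
scene [ 0.52  -0.16   0.073]
gauge [ 0.601 -0.252  0.029] lidtip [ 0.541 -0.059  0.111] bar [ 0.502 -0.141  0.114] purple [ 0.334 -0.376  0.066] snapb [ 0.453 -0.442  0.062]
scene bar n 230 rect [ 491.4 -134.8] [ 14.9 131.5] 22.7 ztop [0.1141 0.1186 0.1197] [ 0.371 -0.929  0.494 -0.131]
  olive n 1850 z99 0.1124 rect [array([ 506.2, -171.1]), array([176.5, 243.4]), np.float64(22.6)]
side [ 0.475 -0.108  0.061]
snapa [ 0.405 -0.006  0.056] [ 0.407 -0.01   0.088] lid [ 0.535 -0.121  0.088] dish [0.554 0.499 0.004] bar [ 0.48  -0.115  0.115]
side bar n 72 rect [ 487.1 -127. ] [ 12.2 131.3] 23.6 ztop [0.1164 0.1195 0.1215] [ 0.405 -0.914  0.482 -0.116]
  olive n 2 z99 0.0785 rect [array([ 545.5, -189.6]), array([18.,  0.]), np.float64(161.5)]
```

View pics/crop0.png

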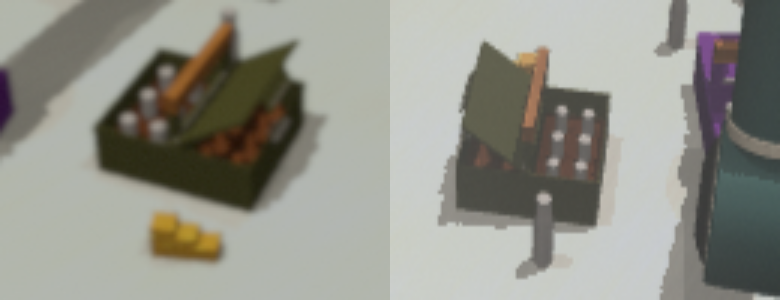

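The crop confirms the choice: an olive tin with a wooden handle bar, its lid open about 0.6 rad toward +x (away from the base), and snap_a and the gauge close to its two ends. I refine the pose with two wrist views from above.

```bash
cat >> h.py <<'E'
def rot(yaw,base=0):
    "tool down; tool y along tin y rotated by base (rad)"
    a=yaw+base; y=np.array([-np.sin(a),np.cos(a),0]); z=np.array([0,0,-1.]); x=np.cross(y,z)
    return R.from_matrix(np.stack([x,y,z],1)).as_rotvec()
def best(p,yaw,bases):
    o=[]
    for b in bases:
        q=inverse_kinematics(p,rot(yaw,b))
        if q is not None: o.append((abs(q[5]),b,q))
    return min(o,key=lambda t:t[0])
E
python3 - <<'E'
from m import *
yaw=np.radians(22.7); c=np.array([.490,-.131]); ex=np.array([np.cos(yaw),np.sin(yaw)])
_,b,q=best([*c,.3],yaw,[0,np.pi]); print("base",b,np.round(q,2))
for i,off in enumerate((0,.07)):
    manip.move_pose(np.r_[c+off*ex,.30],rot(yaw,b))
    k=cap("wrist"); W=cloud(k); np.savez(f"w{i}.npz",W=W,im=k["image"])
    cv2.imwrite(f"pics/w{i}.png",k["image"]); ana(W,k["image"],i,c)
print(manip.state()["clock"],np.round(k["T_tool_cam"],3))
E
```

```text
base 3.141592653589793 [-0.31 -0.08  1.9  -0.    1.32  0.86]
0 bar n 2947 rect [ 499.5 -126. ] [ 38.9 135.2] 22.7 ztop [0.1169 0.3737 0.3795] [ 0.427 -0.904  0.496 -0.131]
  olive n 13895 z99 0.379 rect [array([ 507., -169.]), array([172.7, 232.7]), np.float64(23.4)]
1 bar n 2524 rect [ 529.8 -114. ] [101.7 135.4] 23.3 ztop [0.1163 0.3723 0.3786] [ 0.402 -0.916  0.498 -0.141]
  olive n 12281 z99 0.3787 rect [array([ 515.4, -165.5]), array([191. , 232.6]), np.float64(23.6)]
2.5583 [[ 0.001 -0.964 -0.265  0.067]
 [ 1.     0.001  0.     0.   ]
 [-0.    -0.265  0.964 -0.128]
 [ 0.     0.     0.     1.   ]]
```

View pics/w1.png

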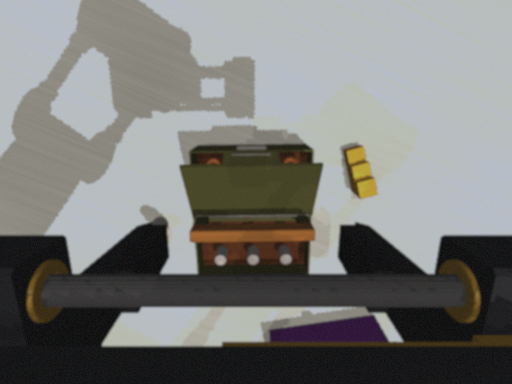

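The wrist view shows the bar at rows 222–240, columns 190–313, with the lid above it at rows 165–212 and the gauge at (360,172). I filter out the gripper and fit the bar, the lid and the neighbours.

```bash
cat > fit.py <<'E'
from h import *
def fit(W,im,c,yaw,tag):
    hsv=cv2.cvtColor(im,cv2.COLOR_BGR2HSV); H,S,V=[hsv[...,i].astype(int) for i in range(3)]
    L=W.copy(); co,si=np.cos(yaw),np.sin(yaw); d=W[...,:2]-c
    L[...,0]=d@[co,si]; L[...,1]=d@[-si,co]; z=W[...,2]
    b=(abs(L[...,0])<.025)&(abs(L[...,1])<.075)&(z>.109)&(z<.135)&(H<19)&(S>100)
    p=L[b]; sl,i0=np.polyfit(p[:,1],p[:,0],1)
    print(tag,"bar n",b.sum(),"x",(np.percentile(p[:,0],[2,98])*1e3).round(1),"y",(np.percentile(p[:,1],[1,99])*1e3).round(1),"ztop",np.median(p[:,2]).round(4),"x0 mm",round(i0*1e3,1),"dyaw deg",round(-np.degrees(np.arctan(sl)),2))
    l=(L[...,0]>.02)&(L[...,0]<.12)&(abs(L[...,1])<.085)&(z>.062)&(z<.16)&(H>=20)&(H<45)
    q=L[l]; m=abs(q[:,1])<.05; q=q[m]
    if len(q)>50:
        hi=np.percentile(q[:,2],99.5)
        r=np.polyfit(q[:,0],q[:,2],1); res=q[:,2]-np.polyval(r,q[:,0]); g=abs(res)<.008; r=np.polyfit(q[g,0],q[g,2],1)
        print("   lid n",len(q),"angle",np.arctan(r[0]).round(3),"x",(np.percentile(q[g,0],[1,99])*1e3).round(1),"zmax",round(hi,4))
    for nm,mask in (("gauge",(H>=19)&(H<32)&(S>150)&(z>.01)&(z<.06)),("steel",(S<50)&(z>.075)&(z<.1)),):
        t=L[mask&(np.hypot(*np.moveaxis(d,-1,0))<.25)]
        if len(t)>10: print("  ",nm,len(t),"lx",(np.percentile(t[:,0],[3,97])*1e3).round(),"ly",(np.percentile(t[:,1],[3,97])*1e3).round())
E
python3 - <<'E'
from fit import *
for n in ("w0","w1","scene","side"):
    d=np.load(n+".npz"); fit(d["W"],d["im"],np.array([.490,-.131]),np.radians(22.7),n)
E
```

```text
w0 bar n 1826 x [-7.1  6.8] y [-65.1  66.4] ztop 0.1165 x0 mm 0.2 dyaw deg 0.93
   lid n 5715 angle 0.551 x [21.2 81.9] zmax 0.1129
   gauge 1071 lx [21. 79.] ly [-158. -126.]
   steel 466 lx [-38.  88.] ly [-73. 143.]
w1 bar n 1691 x [-7.1  7. ] y [-65.3  66. ] ztop 0.1164 x0 mm 0.9 dyaw deg 0.82
   lid n 4436 angle 0.533 x [20.8 82.5] zmax 0.113
   gauge 949 lx [23. 80.] ly [-157. -126.]
   steel 154 lx [ 5. 87.] ly [-73.  77.]
scene bar n 149 x [-6.4  7. ] y [-69.1  66. ] ztop 0.1165 x0 mm 1.7 dyaw deg -0.5
   lid n 338 angle 0.488 x [21.2 83.1] zmax 0.1137
   gauge 245 lx [-29.  84.] ly [-163.   56.]
   steel 45 lx [-38.  75.] ly [-68. 141.]
side bar n 72 x [-6.8  4.8] y [-58.9  69.9] ztop 0.1164 x0 mm -1.0 dyaw deg 0.8
   lid n 312 angle 0.559 x [20.8 80.1] zmax 0.1144
   steel 313 lx [-35.  61.] ly [-66. 143.]
```

Run:
```python
from fit import *
c=np.array([.490,-.131]); yaw=np.radians(23.4); ex=np.array([np.cos(yaw),np.sin(yaw)])
rv=rot(yaw,np.pi); s=.070
P=lambda x,z: np.r_[c+x*ex,z+.019]
arc=lambda t:(.006+s*np.cos(t)-.004*np.sin(t),.060+s*np.sin(t)+.004*np.cos(t))
manip.set_gripper(0.0,20)
x,z=arc(.55); manip.move_pose(P(x,z+.03),rv)
f0=np.array(manip.state()["contact_force"]); print("f0",f0.round(1))
for t in (.55,.4,.25,.16):
    manip.move_linear(P(*arc(t)),rate=.06); print(t,(np.array(manip.state()["contact_force"])-f0).round(1))
for z in np.arange(.073,.0595,-.0015):
    manip.move_linear(P(.076,z),rate=.03); st=manip.state(); f=np.array(st["contact_force"])-f0
    print(round(z*1e3,1),f.round(1),"tipz",round((st["tool_pos"][2]-.019)*1e3,1))
    if f[2]>28: break
manip.move_linear(P(.074,.12),rate=.12)
manip.move_pose(P(.0,.24),rv)
k=cap("wrist"); W=cloud(k); cv2.imwrite("pics/w2.png",k["image"]); fit(W,k["image"],c,yaw,"after")
k=cap("side"); fit(cloud(k),k["image"],c,yaw,"side")
print(manip.state()["clock"])
```

```text
f0 [ 0.1 -0.3  1.5]
0.55 [-0.  -0.  -1.7]
0.4 [ 0.3  0.7 -1. ]
0.25 [-0.1  0.  -1.2]
0.16 [-0.3  0.  -1.8]
73.0 [ 0.   0.7 -0.4] tipz 73.0
71.5 [-1.4 -0.2  2.3] tipz 72.0
70.0 [-2.3  0.5  4.9] tipz 70.8
68.5 [-2.6  1.7  5.6] tipz 69.6
67.0 [0.7 1.5 2.2] tipz 67.5
65.5 [ 0.6  0.5 -1.6] tipz 64.8
64.0 [-0.8  0.5  1.9] tipz 63.8
62.5 [-5.2  0.8  9.5] tipz 63.7
61.0 [-8.9  1.2 17.9] tipz 63.5
after bar n 2441 x [-7.1  6.4] y [-65.3  66.6] ztop 0.1164 x0 mm 0.2 dyaw deg 0.17
   lid n 7279 angle -0.006 x [21.  93.1] zmax 0.0663
   gauge 1349 lx [21. 77.] ly [-158. -128.]
   steel 300 lx [-37. -21.] ly [128. 144.]
side bar n 72 x [-6.7  5.1] y [-62.4  65.7] ztop 0.1162 x0 mm -1.0 dyaw deg 0.06
   lid n 267 angle 0.001 x [20.8 91.5] zmax 0.0694
   steel 41 lx [-213.    0.] ly [-102.  148.]
9.675
```

View pics/w2.png

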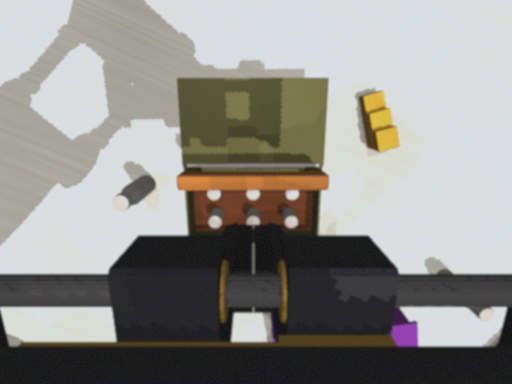

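The lid is shut: its angle is 0.00, the snap showed in the force, and the tin has not moved. In the view it lies flat at rows 78–165, with the bar at row 182. Now I grasp and lift.

Run:
```python
from fit import *
c=np.array([.490,-.131]); yaw=np.radians(23.5)
_,b,q=best([*c,.2],yaw,[np.pi/2,-np.pi/2]); rv=rot(yaw,b); print(b,np.round(q,2))
manip.move_pose(np.r_[c,.19],rv); manip.set_gripper(.05,45)
manip.move_linear(np.r_[c,.105],rate=.08)
print(np.round(manip.state()["contact_force"],1))
manip.set_gripper(0,45); st=manip.state(); print("grip",st["gripper_width"],st["grasp_force"],np.round(st["contact_force"],1))
manip.move_linear(np.r_[c,.125],rate=.04); st=manip.state(); print("lift",st["gripper_width"],np.round(st["contact_force"],1),np.round(st["moment"],2))
manip.move_linear(np.r_[c,.205],rate=.06); manip.dwell(.6)
st=manip.state(); print(np.round(st["tool_pos"],4),st["gripper_width"],st["grasp_force"],np.round(st["contact_force"],1),st["clock"])
for n in("scene","side"):
    k=cap(n); W=cloud(k); np.savez(n+"1.npz",W=W,im=k["image"])
    im=k["image"][120:280,180:320] if n=="scene" else k["image"][110:250,210:370]
    cv2.imwrite(f"pics/{n}1.png",cv2.resize(im,(390,400)))
    hsv=cv2.cvtColor(k["image"],cv2.COLOR_BGR2HSV); H,S=hsv[...,0],hsv[...,1]; d=W[...,:2]-c
    L=np.stack([d@[np.cos(yaw),np.sin(yaw)],d@[-np.sin(yaw),np.cos(yaw)],W[...,2]],-1)
    m=(L[...,0]>.015)&(L[...,0]<.09)&(abs(L[...,1])<.07)&(L[...,2]>.155)&(L[...,2]<.176)&(H>=20)&(H<45)
    p=L[m]
    if len(p)>20: print(n,len(p),"lid plane slopes,z0",np.linalg.lstsq(np.c_[p[:,:2],np.ones(len(p))],p[:,2],rcond=None)[0].round(4))
    o=L[(abs(L[...,0])<.11)&(abs(L[...,1])<.09)&(H>=20)&(H<45)&(S>60)&(L[...,2]>.03)&(L[...,2]<.18)]
    print("olive z min/max",np.percentile(o[:,2],[1,99]).round(4))
cv2.imwrite("pics/f.png",np.hstack([cv2.imread(f"pics/{n}1.png") for n in("scene","side")]))
```

```text
-1.5707963267948966 [-0.31 -0.01  2.02 -0.    1.13 -0.72]
[-0.1 -0.1  0.2]
grip 0.013503233565246683 44.99891549348831 [-0.7 -0.5  2. ]
lift 0.013425918370392866 [-0.  -0.1 -7.5] [-0.03 -0.07  0.01]
[ 0.49  -0.131  0.205] 0.01361908497317208 44.99882038682699 [-0.7  0.4 -8.5] 16.5167
scene 703 lid plane slopes,z0 [-0.0033 -0.0015  0.1652]
olive z min/max [0.1055 0.1701]
side 448 lid plane slopes,z0 [-2.800e-03 -1.000e-04  1.641e-01]
olive z min/max [0.1634 0.1662]
```

View pics/f.png

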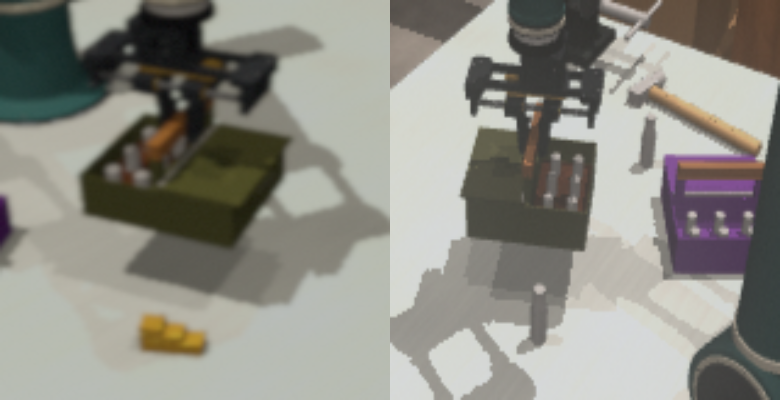

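The tin hangs level with its lid shut and its underside about 0.10 m up. Snap_a and the gauge still stand where they were.

```bash
python3 -c "
from h import *
manip.dwell(.3); print(order.close_job())"
```

```text
the job is handed in; nothing more can be done
None
```

The job is handed in: I snapped the lid shut, and the arm is holding the tin level by its bar about 10 cm above its spot, after about 17 s of the 43 s allowed.

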